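Stack the tool cases on the tilted rack

ROBOT

A 6-joint arm with a two-finger parallel gripper is mounted at the origin on the work surface. World frame = base frame: x ahead of the robot, y to its left, z up, the work surface at z = 0. Lengths are in m, angles in rad, forces in N, time in s.
With the tool pointing down it reaches from about 0.3 to 0.875 m from the base axis. Payload 6.4 kg.
Tool frame: the origin (TCP) lies on the centre line of the jaws, within the pads' length; the fingertips stand 17 mm ahead of it and the grasp point (between the pads) lies 2 mm behind it; z points along the fingers, y is the line along which they close (so a half turn about z gives the same grasp; the last joint's range is limited). The gripper opens to 88 mm and grips with 3 to 60 N. Pads are 18 mm wide; open, the fingers measure 123 mm over their backs; the gripper's body (75 mm by 187 mm) begins 45 mm behind the grasp point.
Start: joints at [0.918, 0.181, 1.607, -0, 1.354, -0.206], TCP at [0.248, 0.519, 0.256] pointing down, gripper open.
Joint ranges: [-2.99, 2.99], [-0.89, 2.07], [0.3, 2.58], [-1.14, 4.28], [0, 2.63], [-3.12, 3.12]. Speed limits (rad/s): [2.57, 2.57, 3.01, 3.14, 3.14, 3.14].

INTERFACE

Orientations are given as a rotation vector (axis times angle).
In Python, from workcell import manip gives the robot as it stands.
- The arm moves only by the shell command python3 -m jog 'ROWS' [FORCE]. ROWS is JSON, one flat list of numbers, 5 for each row, row after row: the finger opening in mm, from 0 to 88.1, then the shift along the tool's x, y, z in units of 25 mm (1.0 is 25 mm), then the turn about the tool's z in units of 6 degrees (1.0 is 6 degrees). In form: [hand, tx, ty, tz, twist, hand, tx, ty, tz, twist, ...]. A call has 1 to 10 rows; each row shifts and turns the commanded pose from where the row before left it, along the tool's axes as they then stand; what a row does not reach is not made up. A row lasts 1/8 s, in which the tool goes at most 62.5 mm and 10.7 degrees, less where a joint would pass 70% of its speed; a pose out of reach is approached as far as the arm can. A call is refused whole if a number of a shift passes 1 or a number of a turn 1, either way. A call with a gripper value outside its range is refused whole. The fingers move at their own pace and stop on an object; FORCE is the grip in N (left out, the last holds). Time passes only in rows, so rows that do not move let the fingers close. It gives the time, the measured TCP pose, the force, the opening and the grip force at its end, in the units of the state.
- manip.get_state(): the state, without advancing time (a new reading comes with each control period).
- manip.grab_frame(name): name is "scene" or "top" or "wrist"; returns a dict with "color" (400x640x3 uint8, red, green, blue), "intrinsics" (3x3 intrinsics, pixels), "dist" ([k1, k2, p1, p2, k3] as OpenCV has them; the pictures are not rectified), "R" (3x3) and "t" (3): a world point X has camera coordinates R X + t. Camera axes: x right, y down, z forward; pixel columns grow to the right and rows downward; lengths in m; the calibration is good to about 2 mm. A picture is of the moment at which its call begins. There is no depth.
- manip.hand_in(): hands the job in; it is judged then, once.
The state is a dict: "t": time; "q": joint angles; "joint_vel": joint speeds; "joint_torque": joint torques, N m; "tcp_pos": TCP position; "tcp_rot": TCP orientation; "ft_force": force on the tool from outside, world axes, zero at the start; "torque": the same for the moment, N m; "opening": opening from 0.0 (shut) to 1.0 (fully open); "grip_force": force on a finger pad.
Only numpy, scipy, OpenCV 4.12 (cv2) and the standard library are available. Lean on these libraries where they do the work, as an engineer would, in place of code of your own. Each camera call takes 0.05 s, during which the arm holds its last target. There are 200 camera calls.

TASK

The dark wooden case lies askew on the tilted rack: first push it down the slope until its long back face is flush against the metal backstop. Then lay the blue case flat on top of it, its long side along the backstop and its ends not overhanging the wooden case, and push it back gently until it too is flush against the backstop. Do not drop or slam the cases, and leave the other things on the bench where they are.

Things in the scene. Friction and masses are not known exactly. Their poses are not given: they have to be found in the camera images.
- rack: Fixed rack: pale wood deck sloping 15 degrees down to a metal backstop; its frame tilts too. Origin on the deck at the foot of the backstop's face, mid-length, 22 mm above the bench; +x down-slope into the backstop, y along it, z square to the deck, up. Deck: z = 0, x -170 to 0, y -110 to 110 mm, open front and ends. Backstop: face x = 0, 78 mm high, 12 thick. Cases do not slide unaided.
- wood_case: Dark wooden tool case, brass corners, closed rigid box 95 (x) by 150 (y) by 35 mm (z), about 0.55 kg, too wide to grasp. Starts flat on the deck, away from the backstop and askew. Origin: centre of its underside; z out of its lid. Home: flat on the deck with a long face on the backstop, its origin then 47.5 mm from the backstop.
- blue_case: Blue plastic tool case, closed rigid box 60 (x) by 110 (y) by 35 mm (z), about 0.28 kg, on the bench. Grasp it across its 60 mm width. Origin: centre of its underside; z out of its lid. Home: flat on the wooden case with a long face on the backstop, its origin then 30 mm from the backstop and 35 mm above the deck.
- red_tin: Red flat tin with a dark seam, 70 (x) by 100 (y) by 20 mm, bystander on the bench. Origin: centre of its underside.
- hammer: Hammer 220 mm long lying on the bench, bystander.
- mandrel: Tapered steel ring mandrel 230 mm long on two rubber feet, 24 mm high, bystander. Origin: middle of its length on the bench.
- pot: Round aluminium cup 70 mm wide, 75 mm high, bystander. Origin: centre of its underside.
- oil: Amber bottle 48 mm wide, 90 mm high, bystander. Origin: centre of its underside.
- dapping_block: Steel cube with round hollows, 55 mm, bystander. Origin: centre of its underside.
There are look-alikes about, which are no part of the job. Leave any orange or purple look-alike of the wood_case alone.

How it is judged:
On the way, in this order (a step that is already met when the one before it is completed fails the run):
1. the wooden case lies flush against the backstop (x of wood_case in the frame of rack above -0.0525 m and z of wood_case in the frame of rack below 0.006 m and y of wood_case in the frame of rack between -0.045 and 0.045 m and angle between the x axis of wood_case and the x axis of rack, either way round below 0.05 rad and angle between the z axis of wood_case and the z axis of rack, either way round below 0.05 rad), for 0.2 s.
2. the blue case lies flat on the wooden case, flush against the backstop (all of step 1 and x of blue_case in the frame of rack above -0.035 m and z of blue_case in the frame of wood_case between 0.03 and 0.04 m and y of blue_case in the frame of wood_case between -0.023 and 0.023 m and angle between the x axis of blue_case and the x axis of rack, either way round below 0.05 rad and angle between the z axis of blue_case and the z axis of rack, either way round below 0.05 rad), for 0.2 s.
At the end, for the whole second after the job is handed in: Both cases at rest: wooden one flat on the deck, blue one flat on it; back faces within 5 mm of the backstop and parallel to it within 0.05 rad; blue ends overhang the wooden case by at most 3 mm, wooden ends overhang the deck by at most 10 mm (all of step 2 and linear speed of each of wood_case, blue_case below 0.02 m/s and angular speed of each of wood_case, blue_case below 0.1 rad/s); the robot touches nothing.
It fails at once if a bystander is shifted by more than 25 mm (distance of any of red_tin, hammer, mandrel, pot, oil, dapping_block from where it was at the start of the episode above 0.025 m).
It fails at once if a case is slammed or jammed down (more than 120 N on the rack or between the cases) (contact force between any of blue_case, wood_case and rack above 120 N or contact force between blue_case and wood_case above 120 N).
It fails at once if the blue case is dropped (falls freely from about 20 mm or more) (linear speed of blue_case above 0.6 m/s and contact force between the fingers and blue_case below 0.2 N).
It also fails if it takes over 70 s, if anything falls off the work surface, if the arm or the gripper's body presses on something with over 40 N, if the wrist force passes 120 N, or if a joint passes its speed limit or range.

## Working session

There is one attempt and no reset: what is moved stays moved. The work goes in short steps, Python scripts to look and compute and a shell command to move; the robot and the scene stay as the last step left them, time stands still between calls to the robot, and variables do not carry over. Pictures are saved under pics/ and viewed, at most 10 in all, crops included, and the job is handed in when it is done.

```bash
mkdir -p pics; cat > h.py <<'E'
import numpy as np, cv2
from workcell import manip
from scipy.spatial.transform import Rotation as Rn
def grab(n,save=None):
    f=manip.grab_frame(n)
    if save: cv2.imwrite(f'pics/{save}.png',f['color'][:,:,::-1])
    for k in ('intrinsics','dist','R','t'): f[k]=np.array(f[k],float)
    return f
def ray(f,uv):
    p=cv2.undistortPoints(np.array(uv,float).reshape(-1,1,2),f['intrinsics'],f['dist']).reshape(-1,2)
    d=np.c_[p,np.ones(len(p))]@f['R']; return -f['R'].T@f['t'], d
def onplane(f,uv,n=(0,0,1),p0=(0,0,0)):
    c,d=ray(f,uv); n=np.array(n,float)
    return c+d*(((np.array(p0)-c)@n)/(d@n))[:,None]
def tri(f,u,g,v):
    a,da=ray(f,u); b,db=ray(g,v); out=[]
    for x,y in zip(da,db):
        s=np.linalg.lstsq(np.c_[x,-y],b-a,rcond=None)[0]
        P,Q=a+s[0]*x,b+s[1]*y; out.append(np.r_[(P+Q)/2,np.linalg.norm(P-Q)])
    return np.array(out)
def proj(f,X):
    return cv2.projectPoints(np.array(X,float).reshape(-1,1,3),cv2.Rodrigues(f['R'])[0],f['t'],f['intrinsics'],f['dist'])[0].reshape(-1,2)
E
python3 - <<'E'
from h import *
for n in ('scene','top'):
    f=grab(n,n+'0'); print(n,(-f['R'].T@f['t']).round(3),f['R'][2].round(2))
s=manip.get_state();print(s['tcp_pos'],s['tcp_rot'],Rn.from_rotvec(s['tcp_rot']).as_matrix().round(3))
E
```

```text
scene [1.109 0.391 1.138] [-0.45 -0.3  -0.84]
top [0.403 0.03  1.59 ] [ 0.1  -0.02 -0.99]
[0.24814343 0.51820098 0.25490454] [-6.95835417e-01 -3.06284957e+00  2.22422239e-03] [[-0.902  0.432 -0.001]
 [ 0.432  0.902 -0.001]
 [ 0.    -0.002 -1.   ]]
```

View pics/scene0.png

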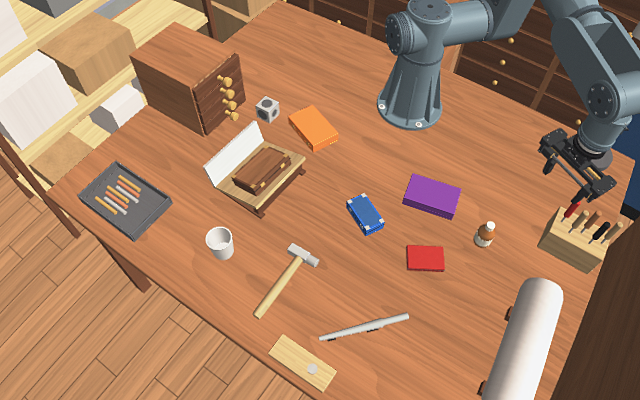

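View pics/top0.png

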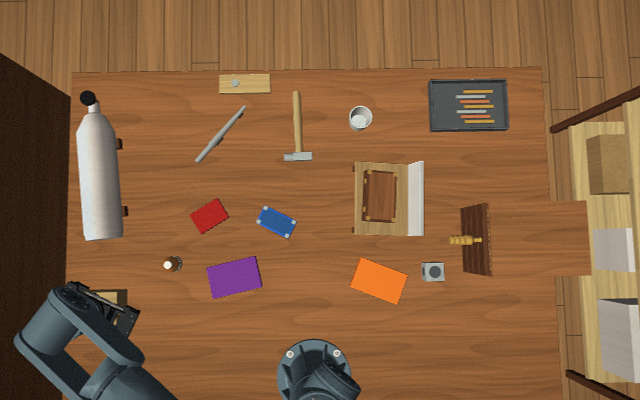

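Scene view: the wooden case sits on the rack at (265,168), blue case at (365,214), and the backstop is the white plate at (235,150). In the top view the wooden case is at (380,196), blue at (276,222), and the backstop at (415,198). The orange (380,280) and purple (234,277) boxes are look-alikes. The dark brown one with brass corners on the rack fits the description. I'll confirm it in a crop and make measurements.

```bash
python3 - <<'E'
from h import *
f=grab('top');g=grab('scene')
a=cv2.resize(f['color'][150:250,340:440],(400,400),interpolation=2);b=cv2.resize(g['color'][115:225,195:315],(400,400),interpolation=2)
c=cv2.resize(f['color'][195:250,245:310],None,fx=3,fy=3,interpolation=2);d=cv2.resize(g['color'][185:245,335:395],None,fx=3,fy=3,interpolation=2)
im=np.zeros((600,800,3),np.uint8);im[:400,:400]=a;im[:400,400:]=b;im[400:400+c.shape[0],:c.shape[1]]=c;im[400:400+d.shape[0],400:400+d.shape[1]]=d
cv2.imwrite('pics/crop1.png',im[:,:,::-1])
# blue case, top contours
for n,F in (('top',f),('scene',g)):
    hsv=cv2.cvtColor(F['color'],cv2.COLOR_RGB2HSV); roi=np.zeros((400,640),np.uint8)
    if n=='top': roi[190:255,240:315]=1
    else: roi[180:245,330:400]=1
    m=((abs(hsv[:,:,0].astype(int)-108)<12)&(hsv[:,:,1]>120)).astype(np.uint8)*roi
    m=cv2.morphologyEx(m,cv2.MORPH_CLOSE,np.ones((9,9)))
    ct=max(cv2.findContours(m,0,2)[0],key=cv2.contourArea)
    r=cv2.minAreaRect(ct);print(n,r,cv2.boxPoints(r).round(1).tolist())
    # brass corner / white corner blobs
    w=((hsv[:,:,1]<90)&(hsv[:,:,2]>150)).astype(np.uint8)*roi
    k,_,st,ce=cv2.connectedComponentsWithStats(w);print([(ce[i].round(1).tolist(),int(st[i,4])) for i in range(1,k) if st[i,4]>3])
    P=onplane(F,cv2.boxPoints(r),p0=(0,0,.035));print(P.round(4).tolist())
E
```

```text
top ((275.8999938964844, 221.70001220703125), (35.329872131347656, 19.230182647705078), 26.56505012512207) [[255.8000030517578, 222.39999389648438], [264.3999938964844, 205.1999969482422], [296.0, 221.0], [287.3999938964844, 238.1999969482422]]
[([265.1, 207.5], 15), ([258.0, 221.2], 21), ([293.3, 221.5], 14), ([286.4, 235.2], 16)]
[[0.4628, 0.1684, 0.035], [0.5144, 0.142, 0.035], [0.465, 0.047, 0.035], [0.4137, 0.0737, 0.035]]
scene ((364.9615173339844, 214.1923065185547), (40.77046203613281, 23.020057678222656), 56.30992889404297) [[344.1000061035156, 203.60000610351562], [363.20001220703125, 190.8000030517578], [385.79998779296875, 224.8000030517578], [366.70001220703125, 237.5]]
[([364.0, 195.2], 20), ([349.6, 201.2], 18), ([381.1, 220.2], 20), ([366.7, 227.0], 23)]
[[0.4759, 0.0454, 0.035], [0.4081, 0.0669, 0.035], [0.4688, 0.177, 0.035], [0.5325, 0.1544, 0.035]]
```

View pics/crop1.png

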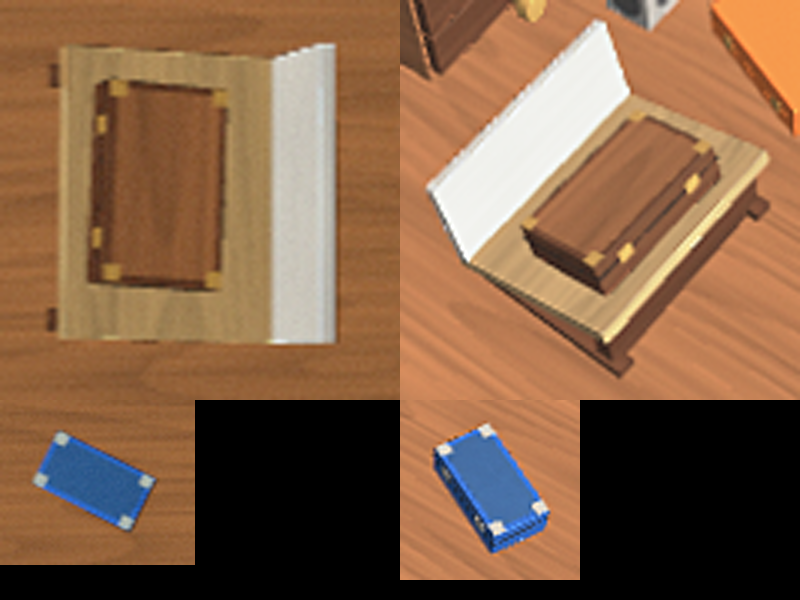

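The crop confirms it: dark brown with brass corners, askew on the rack. The blue case with four white lid corners is in plain view in both cameras. Next I'll triangulate the matching corners.

```bash
python3 - <<'E'
from h import *
f=grab('top');g=grab('scene')
T=lambda L:np.array(L,float)/4+[340,150]-.4
S=lambda L:(np.array(L,float)-[400,0])/[400/120,400/110]+[195,115]-.4
fr=tri(f,T([(272,58),(270,340),(64,46),(58,338)]),g,S([(468,262),(632,96),(606,340),(768,156)]))
print('rack foot+x,foot-x,front+x,front-x\n',fr.round(4))
w=tri(f,T([(220,98),(117,88),(112,271),(212,279)]),g,S([(530,225),(593,258),(707,148),(640,118)]))
print('wood +x-y,+x+y,-x+y,-x-y\n',w.round(4))
b=tri(f,[(265.1,207.5),(258,221.2),(293.3,221.5),(286.4,235.2)],g,[(366.7,227),(381.1,220.2),(349.6,201.2),(364,195.2)])
print('blue\n',b.round(4), b.mean(0).round(4))
e=(b[0]+b[1]-b[2]-b[3])[:2];print('blue long dir deg',np.degrees(np.arctan2(e[1],e[0])))
u=(fr[0]-fr[1])[:3];v=((fr[0]+fr[1]-fr[2]-fr[3])/2)[:3]
print('len y',np.linalg.norm(u),'len x',np.linalg.norm(v),'yaw of y axis',np.degrees(np.arctan2(u[1],u[0])),'slope',np.degrees(np.arctan2(-v[2],np.hypot(*v[:2]))),'yaw x',np.degrees(np.arctan2(v[1],v[0])))
z=np.array([0,0,.022]);O=(fr[0]+fr[1])[:3]/2
a=np.arctan2(v[1],v[0])
# combine yaw from both
y1=np.arctan2(u[1],u[0])-np.pi/2
print('yaws',np.degrees(a),np.degrees(y1))
a=(y1*220+a*170)/390
s=np.radians(15);X=np.array([np.cos(s)*np.cos(a),np.cos(s)*np.sin(a),-np.sin(s)]);Y=np.array([-np.sin(a),np.cos(a),0]);Z=np.cross(X,Y)
R=np.c_[X,Y,Z];np.savez('rack.npz',R=R,O=np.r_[O[:2],.022]);print(R.round(4),O)
print('corners in rack',((fr[:,:3]-O)@R).round(4).tolist());print('wood in rack',((w[:,:3]-O)@R).round(4))
E
```

```text
rack foot+x,foot-x,front+x,front-x
 [[ 0.6345 -0.2991  0.0252  0.0011]
 [ 0.4175 -0.2886  0.0261  0.0032]
 [ 0.6403 -0.1344  0.0636  0.0016]
 [ 0.4225 -0.1254  0.0647  0.0015]]
wood +x-y,+x+y,-x+y,-x-y
 [[ 0.5981 -0.2493  0.0726  0.0008]
 [ 0.604  -0.1701  0.0985  0.0017]
 [ 0.4682 -0.1597  0.098   0.0051]
 [ 0.4627 -0.2374  0.0761  0.0024]]
blue
 [[5.073e-01 1.391e-01 4.040e-02 1.100e-03]
 [4.664e-01 1.606e-01 4.040e-02 1.400e-03]
 [4.633e-01 5.530e-02 4.020e-02 3.000e-04]
 [4.224e-01 7.710e-02 3.880e-02 1.400e-03]] [0.4648 0.108  0.04   0.0011]
blue long dir deg 62.270668748169335
len y 0.21732003272829706 len x 0.1684653903316375 yaw of y axis -2.772066911223922 slope 13.191726894442859 yaw x -91.88244729576473
yaws -91.88244729576473 -92.77206691122392
[[-0.0402  0.9991 -0.0108]
 [-0.9651 -0.0416 -0.2586]
 [-0.2588  0.      0.9659]] [ 0.52598715 -0.29384979  0.02565913]
corners in rack [[0.0008, 0.1087, -0.0002], [-0.0008, -0.1087, 0.0002], [-0.1683, 0.1075, -0.0059], [-0.1685, -0.1104, -0.0048]]
wood in rack [[-0.0581  0.0702  0.0331]
 [-0.1414  0.0728  0.0375]
 [-0.1458 -0.0633  0.0358]
 [-0.065  -0.0656  0.0348]]
```

```bash
python3 -m jog '[88,0,0,0,1,88,0,0,0,1,88,0,0,0,1,88,0,0,0,1,88,0,0,0,1,88,0,0,0,1,88,0,0,0,1,88,0,0,0,1,88,0,0,0,1,88,0,0,0,1]'; python3 -m jog '[88,0,0,0,0.6,88,0,0,0,0.6,88,-1,0.5,0,0,88,-1,0.5,0,0,88,-1,0.5,0,0,88,-1,0.5,0,0,88,-1,0.5,0,0,88,-1,0.5,0,0,88,-1,0.5,0,0,88,-1,0.5,0,0]'; python3 -m jog '[88,-1,0.5,0,0,88,-1,0.5,0,0,88,-1,0.5,0,0,88,-1,0.5,0,0,88,-1,0.5,0,0,88,-1,0.5,0,0,88,-1,0.5,0,0,88,-1,0.5,0,0,88,-1,0.5,0,0,88,0,0,0,0]'
```

```text
t: 1.55
tcp_pos: [0.2484, 0.5185, 0.2556]
tcp_rot: [2.139, 2.301, -0.0]
ft_force: [-1.0, -0.1, 0.2]
opening: 1.001
grip_force: 0.0
t: 2.8
tcp_pos: [0.3388, 0.3131, 0.2558]
tcp_rot: [2.275, 2.167, 0.0]
ft_force: [0.4, -0.3, 1.1]
opening: 0.999
grip_force: 0.0
t: 4.05
tcp_pos: [0.4404, 0.0825, 0.2557]
tcp_rot: [2.278, 2.163, -0.0]
ft_force: [-0.4, -0.0, -0.3]
opening: 1.001
grip_force: 0.0
```

```bash
python3 -m jog '[88,-0.9,0.5,0,0,88,-0.9,0.5,0,0,88,-0.9,0.5,0,0,88,-0.9,0.5,0,0,88,-0.9,0.5,0,0,88,-0.9,0.5,0,0,88,-0.9,0.6,0,0,88,-0.8,0.5,0,0,88,0,0,0.5,0,88,0,0,0.5,0]'; python3 -m jog '[88,0,0,0.9,0,88,0,0,0.9,0,88,0,0,0.9,0,88,0,0,0.8,0,88,0,0,0.7,0,88,0,0,0.5,0,88,0,0,0.5,0,88,0,0,0,0]'; python3 -c "
from h import *
grab('scene','s1')"
```

```text
t: 5.3
tcp_pos: [0.533, -0.0979, 0.2293]
tcp_rot: [-2.274, -2.165, 0.0]
ft_force: [0.1, 0.7, -0.1]
opening: 0.998
grip_force: 0.0
t: 6.3
tcp_pos: [0.5331, -0.0983, 0.0998]
tcp_rot: [-2.274, -2.165, 0.001]
ft_force: [0.4, -0.1, 0.3]
opening: 0.997
grip_force: 0.0
```

View pics/s1.png

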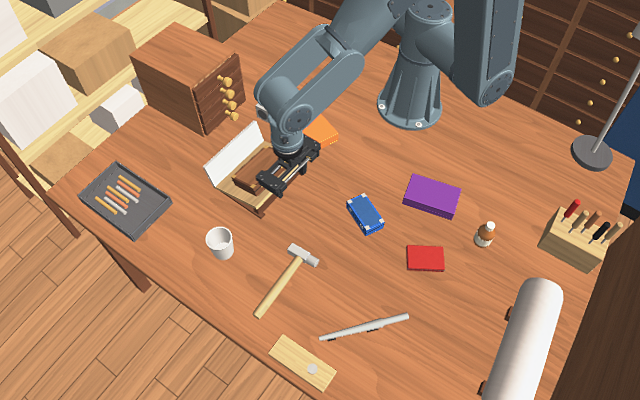

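The gripper is at the rack's front edge (290,165) with the case in front of it. Now I'll push slowly down the slope.

```bash
python3 -m jog '[88,-0.25,0,0.07,0,88,-0.25,0,0.07,0,88,-0.25,0,0.07,0,88,-0.25,0,0.07,0,88,-0.2,0,0.05,0,88,-0.2,0,0.05,0,88,-0.2,0,0.05,0,88,-0.2,0,0.05,0]'; python3 -m jog '[88,-0.2,0,0.05,0,88,-0.2,0,0.05,0,88,-0.2,0,0.05,0,88,-0.2,0,0.05,0,88,-0.2,0,0.05,0,88,-0.2,0,0.05,0]'
```

```text
t: 7.35
tcp_pos: [0.5314, -0.1438, 0.0886]
tcp_rot: [-2.275, -2.167, -0.0]
ft_force: [-0.0, -0.8, -0.1]
opening: 1.0
grip_force: 0.0
t: 8.1
tcp_pos: [0.5299, -0.1738, 0.0811]
tcp_rot: [-2.275, -2.166, -0.0]
ft_force: [0.2, 0.9, -1.0]
opening: 0.999
grip_force: 0.5
```

```bash
python3 -m jog '[88,-0.15,0,0.04,0,88,-0.15,0,0.04,0,88,-0.15,0,0.04,0,88,-0.1,0,0.03,0]';  python3 -m jog '[88,-0.1,0,0.03,0,88,-0.1,0,0.03,0]'; python3 -m jog '[88,-0.1,0,0.03,0,88,-0.05,0,0.01,0]'
```

```text
t: 8.6
tcp_pos: [0.5293, -0.1875, 0.0774]
tcp_rot: [2.275, 2.166, 0.0]
ft_force: [-0.2, 1.5, -0.1]
opening: 1.001
grip_force: 0.6
t: 8.85
tcp_pos: [0.5291, -0.1924, 0.076]
tcp_rot: [2.275, 2.167, 0.0]
ft_force: [-0.5, 1.9, 0.9]
opening: 0.997
grip_force: 0.7
t: 9.1
tcp_pos: [0.5289, -0.1962, 0.075]
tcp_rot: [2.275, 2.166, 0.0]
ft_force: [-0.6, 0.3, 0.8]
opening: 0.998
grip_force: 0.7
```

```bash
for i in 1 2 3; do python3 -m jog '[88,-0.06,0,0.015,0,88,-0.06,0,0.015,0]' | sed -n '2p;4p'; done
```

```text
tcp_pos: [0.5287, -0.199, 0.0742]
ft_force: [-0.3, 2.5, 2.2]
tcp_pos: [0.5284, -0.1998, 0.0739]
ft_force: [-3.1, 15.5, 13.3]
tcp_pos: [0.5283, -0.2003, 0.0737]
ft_force: [-5.2, 26.1, 23.6]
```

Contact is firm at 26 N. I'll retreat, then move above the blue case.

```bash
python3 -m jog '[88,0.2,0,-0.06,0,88,0.8,0,-0.3,0,88,0.2,0,-1,0,88,0,0,-1,0,88,0,0,-1,0,88,0.3,0,-1,0,88,1,-0.3,0,0,88,1,-0.3,0,0,88,1,-0.3,0,0,88,1,-0.3,0,0]'; python3 -m jog '[88,1,-0.3,0,0,88,1,-0.3,0,0,88,1,-0.3,0,0,88,1,-0.3,0,0,88,1,-0.3,0,0,88,1,-0.3,0,0,88,0,0,0,1,88,0,0,0,1,88,0,0,0,1,88,0,0,0,1.0]'; python3 - <<'E'
from h import *
f=grab('top');g=grab('scene');w=grab('wrist')
a=cv2.resize(f['color'][150:250,340:440],(400,300),interpolation=2);b=cv2.resize(g['color'][115:225,195:315],(400,300),interpolation=2)
im=np.zeros((600,800,3),np.uint8);im[:300,:400]=a;im[:300,400:]=b;im[300:,:480]=cv2.resize(w['color'],(480,300))
cv2.imwrite('pics/c2.png',im[:,:,::-1])
E
```

```text
t: 11.1
tcp_pos: [0.5035, -0.0636, 0.1802]
tcp_rot: [-2.273, -2.166, 0.001]
ft_force: [0.4, -0.2, -0.7]
opening: 0.998
grip_force: 0.0
t: 12.35
tcp_pos: [0.4656, 0.0872, 0.1802]
tcp_rot: [-2.677, -1.642, 0.003]
ft_force: [0.3, -0.1, -1.4]
opening: 1.0
grip_force: 0.0
```

View pics/c2.png

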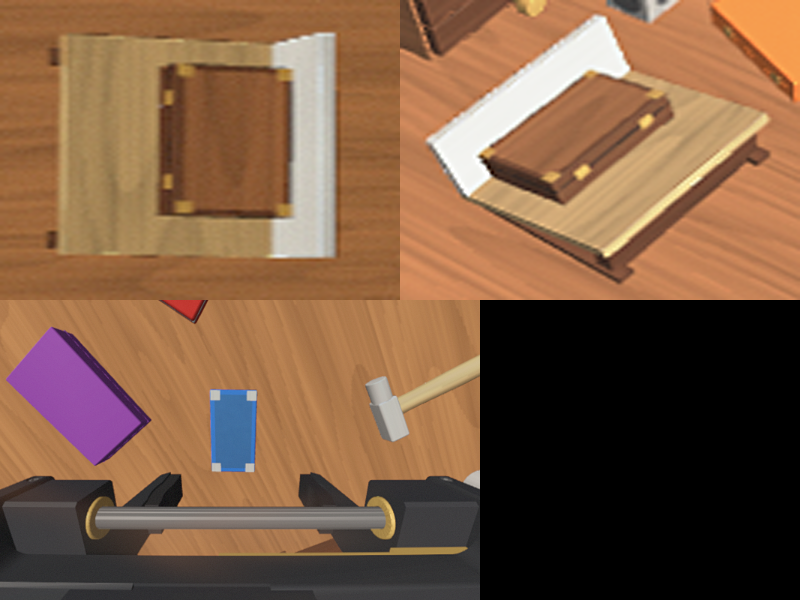

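The wooden case is now flush against the backstop: in the top crop its lower-right lid edge meets the white plate. The wrist view shows the blue case at crop (233,430), about 40 mm ahead and aligned with the jaws. Next I'll refine both.

```bash
python3 - <<'E'
from h import *
f=grab('top');g=grab('scene');w=grab('wrist')
d=np.load('rack.npz');R,O=d['R'],d['O']
T=(np.array([(285,75),(187,70),(184,206),(285,211)])/[4,3.]+[340,150]-.4)
S=((np.array([(489,154),(552,178),(660,98),(592,75)])-[400,0])/[400/120,300/110]+[195,115]-.4)
W=tri(f,T,g,S);print('wood',W.round(4).tolist());print(((W[:,:3]-O)@R).round(4))
a=W[0]+W[1]-W[2]-W[3];print('wood long yaw',np.degrees(np.arctan2(a[1],a[0])),'ctr',W.mean(0).round(4))
hsv=cv2.cvtColor(w['color'],cv2.COLOR_RGB2HSV)
m=((abs(hsv[:,:,0].astype(int)-106)<14)&(hsv[:,:,1]>110)).astype(np.uint8)
m=cv2.morphologyEx(m,cv2.MORPH_CLOSE,np.ones((15,15)))
ct=max(cv2.findContours(m[:260],0,2)[0],key=cv2.contourArea);r=cv2.minAreaRect(ct);q=cv2.boxPoints(r);print(r)
P=onplane(w,q,p0=(0,0,.035));print('blue wrist',P.round(4).tolist(),P.mean(0).round(4),np.linalg.norm(P[0]-P[1]),np.linalg.norm(P[1]-P[2]))
print('tri wrist-scene ctr',tri(w,[r[0]],g,[(364.96,212.5)]).round(4))
L=max([P[1]-P[0],P[2]-P[1]],key=np.linalg.norm);print('long yaw',np.degrees(np.arctan2(L[1],L[0]))%180)
s=manip.get_state();M=Rn.from_rotvec(s['tcp_rot']).as_matrix();print('tool y yaw',np.degrees(np.arctan2(M[1,1],M[0,1])),'shift in tool units',(M.T@(np.r_[P.mean(0)[:2],.0]-s['tcp_pos'])/.025).round(2))
E
```

```text
wood [[0.5972, -0.3003, 0.0589, 0.002], [0.6005, -0.2227, 0.08, 0.0026], [0.4653, -0.215, 0.0784, 0.0058], [0.461, -0.2955, 0.0582, 0.0016]]
[[-0.0062  0.0714  0.0365]
 [-0.0867  0.0715  0.0369]
 [-0.0882 -0.0639  0.0347]
 [-0.0051 -0.0649  0.0361]]
wood long yaw -2.6273673005468487 ctr [ 0.531  -0.2584  0.0689  0.003 ]
((309.5, 173.0), (108.0, 61.0), 90.0)
blue wrist [[0.4637, 0.1676, 0.035], [0.515, 0.1418, 0.035], [0.4684, 0.0443, 0.035], [0.4116, 0.0727, 0.035]] [0.4647 0.1066 0.035 ] 0.0574557414417253 0.10813935391170743
tri wrist-scene ctr [[4.656e-01 1.084e-01 3.160e-02 3.000e-04]]
long yaw 64.43642047262526
tool y yaw -26.683942727533267 shift in tool units [ 0.69 -0.44  7.25]
```

```bash
python3 -m jog '[88,0.35,-0.2,0.5,0,88,0.35,-0.2,0.75,0,88,0,0,1,0,88,0,0,1,0,88,0,0,1,0,88,0,0,0.8,0,88,0,0,0.6,0,88,0,0,0.35,0,88,0,0,0.25,0,88,0,0,0,0]'; python3 -m jog '[50,0,0,0,0,50,0,0,0,0,50,0,0,0,0,50,0,0,0,0,50,0,0,0,0,50,0,0,0,0]' 20
```

```text
t: 13.9
tcp_pos: [0.4665, 0.106, 0.0254]
tcp_rot: [-2.676, -1.646, 0.0]
ft_force: [0.4, -0.8, 0.7]
opening: 0.999
grip_force: 0.0
t: 14.65
tcp_pos: [0.4664, 0.1061, 0.0257]
tcp_rot: [-2.676, -1.646, 0.0]
ft_force: [-3.4, 1.2, 5.4]
opening: 0.678
grip_force: 20.0
```

Grip is good at 59.7 mm. Now lift, turn and carry.

```bash
python3 -m jog '[50,0,0,-0.4,0,50,0,0,-0.8,0,50,0,0,-1,0,50,0,0,-1,0,50,0,0,-1,0,50,0,0,-1,0,50,0,0,-1,0,50,0,0,-0.8,0,50,0,0,0,1,50,0,0,0,1]'; python3 -m jog '[50,0,0,0,1,50,0,0,0,1,50,0,0,0,1,50,0,0,0,1,50,0,0,0,1,50,0,0,0,1,50,0,0,0,1,50,0,0,0,1,50,0,0,0,1,50,0,0,0,0]';  python3 -m jog '[50,0.3,0.6,0,0,50,0.3,1,0,0,50,0.3,1,0,0,50,0.3,1,0,0,50,0.3,1,0,0,50,0.3,1,0,0,50,0.3,1,0,0,50,0.3,1,0,0,50,0.3,1,0,0,50,0.3,1,0,0]'; python3 -m jog '[50,0.2,1,0,0,50,0,1,0,0,50,0,1,0,0,50,0,0.8,0,0,50,0,0.5,0,0,50,0,0,0,0,50,0,0,0,0]'; python3 - <<'E'
from h import *
s=manip.get_state();M=Rn.from_rotvec(s['tcp_rot']).as_matrix();print('tool y yaw',np.degrees(np.arctan2(M[1,1],M[0,1])),(M.T@(np.array([.5303,-.245,.1054])-s['tcp_pos'])/.025).round(2))
E
```

```text
t: 15.9
tcp_pos: [0.4663, 0.1059, 0.2008]
tcp_rot: [2.835, 1.352, 0.001]
ft_force: [-0.2, -0.3, -3.8]
opening: 0.679
grip_force: 20.0
t: 17.15
tcp_pos: [0.4662, 0.1059, 0.2004]
tcp_rot: [3.141, -0.075, -0.001]
ft_force: [-0.3, -0.1, -3.2]
opening: 0.677
grip_force: 20.0
t: 18.4
tcp_pos: [0.5298, -0.1395, 0.2004]
tcp_rot: [3.14, -0.075, -0.0]
ft_force: [0.6, 0.8, -4.0]
opening: 0.677
grip_force: 20.0
t: 19.27
tcp_pos: [0.5294, -0.2444, 0.2004]
tcp_rot: [-3.14, 0.076, 0.0]
ft_force: [0.2, 0.1, -3.9]
opening: 0.676
grip_force: 20.0
tool y yaw -92.76550716544263 [0.04 0.02 3.8 ]
```

```bash
python3 -m jog '[50,0,0,0.6,0,50,0,0,0.8,0,50,0,0,0.8,0,50,0,0,0.5,0,50,0,0,0.3,0,50,0,0,0.2,0,50,0,0,0.1,0,50,0,0,0,0]'; for i in 1 2 3 ; do python3 -m jog '[50,0,0,0.04,0,50,0,0,0.04,0]' | sed -n '2p;4p'; done
```

```text
t: 20.27
tcp_pos: [0.5296, -0.2451, 0.1182]
tcp_rot: [3.14, -0.077, 0.001]
ft_force: [0.8, -0.3, -3.3]
opening: 0.677
grip_force: 20.0
tcp_pos: [0.5296, -0.2451, 0.1162]
ft_force: [-0.6, -0.0, -3.5]
tcp_pos: [0.5294, -0.245, 0.1139]
ft_force: [-0.6, -0.9, -3.7]
tcp_pos: [0.5294, -0.245, 0.1119]
ft_force: [-0.6, 0.0, -4.1]
```

```bash
for i in 1 2 3 4; do python3 -m jog '[50,0,0,0.03,0,50,0,0,0.03,0]' | sed -n '2p;4p'; done; python3 - <<'E'
from h import *
f=grab('top');g=grab('scene');
a=cv2.resize(f['color'][150:250,340:440],(400,400),interpolation=2);b=cv2.resize(g['color'][95:205,195:315],(400,400),interpolation=2)
cv2.imwrite('pics/c3.png',np.hstack([a,b])[:,:,::-1])
E
```

```text
tcp_pos: [0.5295, -0.245, 0.1104]
ft_force: [-0.3, -0.7, -3.8]
tcp_pos: [0.5295, -0.245, 0.1089]
ft_force: [1.3, -0.0, -4.2]
tcp_pos: [0.5295, -0.245, 0.1074]
ft_force: [0.4, 0.7, -3.5]
tcp_pos: [0.5295, -0.245, 0.1061]
ft_force: [-1.5, 1.1, 1.6]
```

View pics/c3.png

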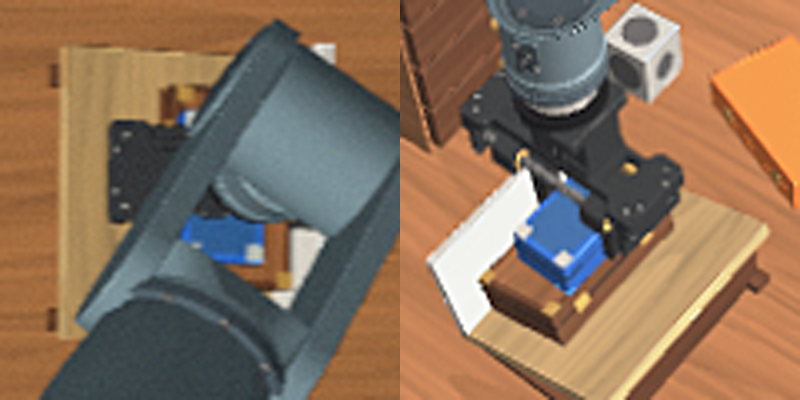

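The crop shows the blue case over the wooden case's upslope part, with its ends inside. Contact came at the predicted height. I'll open slowly so it tips gently onto the lid.

```bash
python3 -m jog '[58,0,0,0,0,59,0,0,0,0,60,0,0,0,0,60.5,0,0,0,0,61,0,0,0,0,61.5,0,0,0,0,62,0,0,0,0,62.5,0,0,0,0,63,0,0,0,0,63.5,0,0,0,0]' 5; python3 -m jog '[64,0,0,0,0,65,0,0,0,0,66,0,0,0,0,67,0,0,0,0,68,0,0,0,0,69,0,0,0,0,70,0,0,0,0,71,0,0,0,0,72,0,0,0,0,73,0,0,0,0]';  python3 -m jog '[74,0,0,0,0,75,0,0,0,0,76,0,0,0,0,77,0,0,0,0,78,0,0,0,0,79,0,0,0,0,80,0,0,0,0]'; python3 - <<'E'
from h import *
f=grab('top');g=grab('scene');
a=cv2.resize(f['color'][150:250,340:440],(400,400),interpolation=2);b=cv2.resize(g['color'][95:205,195:315],(400,400),interpolation=2)
cv2.imwrite('pics/c4.png',np.hstack([a,b])[:,:,::-1])
E
```

```text
t: 23.38
tcp_pos: [0.5295, -0.245, 0.106]
tcp_rot: [3.141, -0.077, -0.0]
ft_force: [0.3, -1.5, -1.0]
opening: 0.725
grip_force: 0.7
t: 24.62
tcp_pos: [0.5295, -0.2447, 0.106]
tcp_rot: [-3.14, 0.077, 0.0]
ft_force: [0.3, 0.1, 0.2]
opening: 0.826
grip_force: 0.0
t: 25.5
tcp_pos: [0.5295, -0.245, 0.106]
tcp_rot: [-3.141, 0.077, 0.0]
ft_force: [-0.4, -0.5, 0.6]
opening: 0.913
grip_force: 0.0
```

View pics/c4.png

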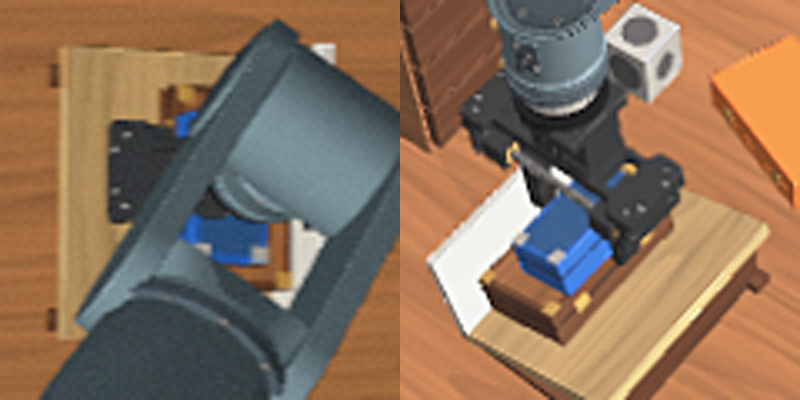

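It now lies flat on the lid, parallel to it. I'll lift clear, back off and turn for the push.

```bash
python3 -m jog '[80,0,0,-0.3,0,80,0,0,-0.6,0,80,0,0,-1,0,80,0,0,-1,0,80,0,0,-1.0,0,80,0,-0.8,0,-1,80,0,-0.8,0,-1,60,0,0,0,-1,60,0,0,0,-1,60,0,0,0,-1]'; python3 -m jog '[60,0,0,0,-1,60,0,0,0,-1,60,0,0,0,-1,60,0,0,0,-1,60,0,0,0,-1,60,0,0,0,-1,60,0,0,0,-1,60,0,0,0,-1,60,0,0,0,-1,60,0,0,0,-1]'; python3 - <<'E'
from h import *
s=manip.get_state();M=Rn.from_rotvec(s['tcp_rot']).as_matrix();print('tool y yaw',np.degrees(np.arctan2(M[1,1],M[0,1])),(M.T@(np.array([.530,-.170,.119])-s['tcp_pos'])/.025).round(2))
f=grab('top');g=grab('scene')
for F,sl in ((f,(slice(150,250),slice(340,440))),(g,(slice(95,225),slice(195,315)))):
    hsv=cv2.cvtColor(F['color'],cv2.COLOR_RGB2HSV);m=np.zeros((400,640),np.uint8)
    m[sl]=((abs(hsv[:,:,0].astype(int)-108)<12)&(hsv[:,:,1]>120))[sl]
    ct=max(cv2.findContours(m,0,2)[0],key=cv2.contourArea);print(cv2.minAreaRect(ct))
E
```

```text
t: 26.85
tcp_pos: [0.5297, -0.2051, 0.205]
tcp_rot: [3.051, 0.744, 0.002]
ft_force: [-0.5, 0.4, 1.3]
opening: 0.682
grip_force: 0.0
t: 28.1
tcp_pos: [0.5296, -0.2052, 0.2049]
tcp_rot: [2.27, 2.169, 0.001]
ft_force: [-1.0, 0.1, -0.7]
opening: 0.682
grip_force: 0.0
tool y yaw -2.6011925608274487 [ 1.41 -0.05  3.43]
((405.0, 207.5), (5.0, 2.0), 90.0)
((249.43438720703125, 156.87783813476562), (22.19820213317871, 42.109310150146484), 47.72631072998047)
```

```bash
python3 -m jog '[60,0.8,0,0,0,60,0.7,0,0.3,0,60,0,0,0.8,0,60,0,0,0.8,0,60,0,0,0.7,0,60,0,0,0.5,0,60,0,0,0.3,0,60,0,0,0,0]'; python3 -m jog '[60,-0.2,0,0.05,0,60,-0.2,0,0.05,0,60,-0.2,0,0.05,0,60,-0.2,0,0.06,0,60,-0.2,0,0.05,0,60,-0.2,0,0.06,0,60,0,0,0,0]'; python3 - <<'E'
from h import *
f=grab('top');g=grab('scene');
a=cv2.resize(f['color'][150:250,340:440],(400,400),interpolation=2);b=cv2.resize(g['color'][95:205,195:315],(400,400),interpolation=2)
cv2.imwrite('pics/c5.png',np.hstack([a,b])[:,:,::-1])
E
```

```text
t: 29.2
tcp_pos: [0.531, -0.1675, 0.1181]
tcp_rot: [-2.275, -2.166, 0.0]
ft_force: [0.3, 0.5, 0.9]
opening: 0.68
grip_force: 0.0
t: 30.08
tcp_pos: [0.5296, -0.1979, 0.1103]
tcp_rot: [-2.275, -2.166, 0.0]
ft_force: [0.0, -0.1, 0.1]
opening: 0.682
grip_force: 0.0
```

View pics/c5.png

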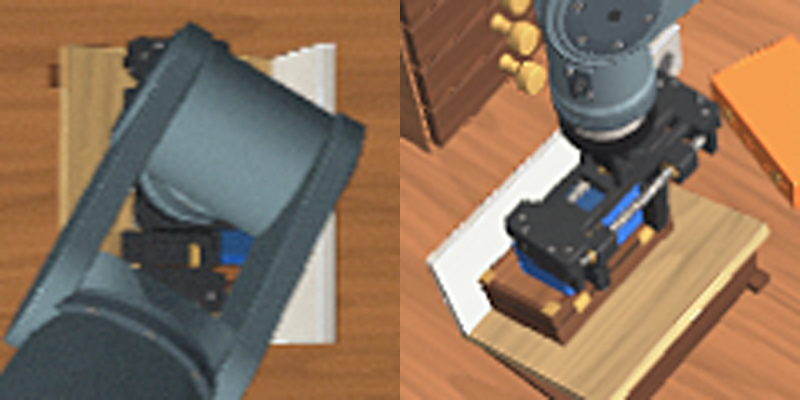

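The fingers are just behind the blue case's upslope face, both above the wooden lid and inside the blue ends. I'll push gently.

```bash
python3 -m jog '[60,-0.1,0,0.03,0,60,-0.1,0,0.03,0,60,-0.1,0,0.02,0,60,-0.1,0,0.03,0,60,-0.1,0,0.03,0,60,-0.1,0,0.02,0,60,-0.1,0,0.03,0,60,-0.1,0,0.03,0]'; python3 -m jog '[60,-0.1,0,0.03,0,60,-0.1,0,0.03,0,60,-0.1,0,0.02,0,60,-0.1,0,0.03,0,60,-0.1,0,0.03,0]'; python3 -m jog '[60,-0.1,0,0.03,0,60,-0.1,0,0.03,0]'
```

```text
t: 31.18
tcp_pos: [0.5287, -0.2177, 0.1049]
tcp_rot: [2.275, 2.166, 0.0]
ft_force: [-0.2, 0.8, 1.4]
opening: 0.683
grip_force: 0.6
t: 31.8
tcp_pos: [0.5281, -0.2302, 0.1014]
tcp_rot: [2.275, 2.166, 0.0]
ft_force: [0.0, 0.9, 1.1]
opening: 0.682
grip_force: 0.6
t: 32.05
tcp_pos: [0.5279, -0.2352, 0.1]
tcp_rot: [2.275, 2.166, 0.0]
ft_force: [1.0, -0.1, 1.8]
opening: 0.682
grip_force: 0.6
```

```bash
for i in 1 2 3 4; do python3 -m jog '[60,-0.06,0,0.016,0,60,-0.05,0,0.014,0]' | sed -n '2p;4p'; done
```

```text
tcp_pos: [0.5277, -0.2379, 0.0992]
ft_force: [0.2, 1.7, 0.4]
tcp_pos: [0.5276, -0.2406, 0.0985]
ft_force: [0.4, 0.8, 1.9]
tcp_pos: [0.5274, -0.2423, 0.0979]
ft_force: [-1.6, 8.3, 8.3]
tcp_pos: [0.5273, -0.2428, 0.0977]
ft_force: [-4.0, 19.3, 17.8]
```

The case met the backstop at the predicted spot. I'll retreat and check.

```bash
python3 -m jog '[60,0.15,0,-0.04,0,60,0.6,0,-0.18,0,60,0.6,0,-0.4,0,60,0.3,0,-1,0,60,0.2,0,-1,0,60,0.2,0,-1,0,60,1,-0.5,-1,0,60,1,-0.5,0,0,60,1,-0.5,0,0,60,1,-0.5,0,0]'; python3 -m jog '[60,1,-0.5,0,0,60,1,-0.5,0,0,60,1,-0.5,0,0,60,1,-0.5,0,0,60,1,-0.5,0,0,60,1,-0.5,0,0,60,0,0,0,0]'; python3 - <<'E'
from h import *
f=grab('top','top9');g=grab('scene');
a=cv2.resize(f['color'][150:250,340:440],(400,400),interpolation=2);b=cv2.resize(g['color'][95:205,195:315],(400,400),interpolation=2)
cv2.imwrite('pics/c6.png',np.hstack([a,b])[:,:,::-1])
E
```

```text
t: 34.3
tcp_pos: [0.4843, -0.0911, 0.2131]
tcp_rot: [2.274, 2.166, 0.0]
ft_force: [0.3, -0.5, -0.4]
opening: 0.682
grip_force: 0.0
t: 35.17
tcp_pos: [0.4164, 0.0625, 0.2129]
tcp_rot: [2.271, 2.17, 0.001]
ft_force: [-0.2, 0.3, -0.5]
opening: 0.683
grip_force: 0.0
```

View pics/c6.png

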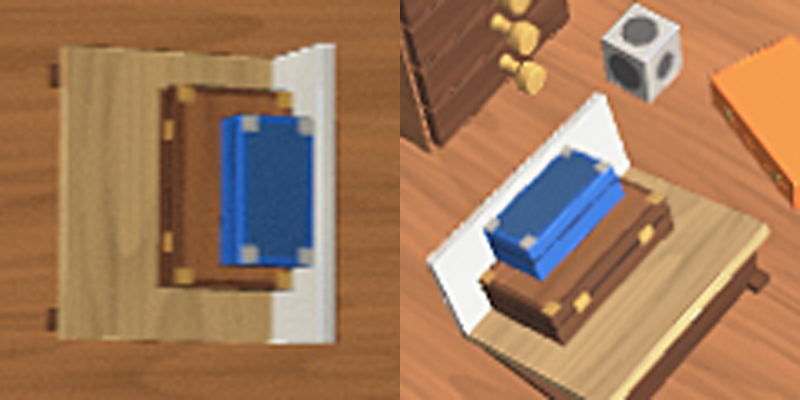

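The final crops show both cases flush and parallel to the backstop. The blue one spans rows 112–268 inside the wood's 86–290, and its right face is on the plate at column 312. The robot is clear, so I'm handing in.

```bash
python3 -c "
from workcell import manip
print(manip.hand_in())"
```

```text
the job is handed in; nothing more can be done
None
```

I pushed the wooden case flush against the backstop, laid the blue case flat on it and pushed that flush too, then handed the job in at about 35 s; no verdict was returned, but my last pictures show both cases parallel to the backstop with no overhang.

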